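# Set the bench nitrogen valve two turns open and hold it for the lock nut

## Robot

A 7-joint arm with a two-finger parallel gripper is mounted at the origin on a cart in front of the work surface, level with it; the furniture and walls round the work are solid. World frame = base frame: x ahead of the robot, y to its left, z up, the work surface at z = 0. Lengths are in m, angles in rad, forces in N, time in s.
With the tool pointing down it reaches from about 0.35 to 0.9 m from the base axis. Payload 19.9 kg.
Tool frame: the origin (TCP) lies at the very end of the fingers, on their centre line; the grasp point (between the pads) lies 19 mm behind it (bot.tcp_to_grasp is the distance from the TCP to the grasp point, in m); z points along the fingers, x is the direction in which the jaws open and shut, and the axes are right-handed (so a half turn about z gives the same grasp; the last joint's range is limited). The gripper opens to 94 mm and grips with 3 to 60 N. Pads are 16 mm wide; open, the fingers measure 119 mm over their backs; the gripper's body (75 mm by 177 mm) begins 78 mm behind the grasp point.
Start: joints at [-1.353, 0.417, -0.01, 1.614, 0.005, 1.111, -0.053], TCP at [0.16, 0.604, 0.205] pointing down, gripper open.
Joint ranges: [-2.81, 2.81], [-0.39, 2.02], [-1.27, 1.25], [0.06, 2.57], [-1.19, 4.33], [0.19, 2], [-2.82, 2.82]. Speed limits (rad/s): [1.89, 1.89, 2.39, 2.39, 3.01, 3.01, 3.01].

## Interface

Orientations are given as a 3x3 rotation matrix whose columns are the frame's x, y, z axes.
In Python, from station import bot gives the robot as it stands.
- The arm moves only by the tool servo_tool, never from a script. Its argument "series" is a list of rows, each a list of 7 numbers: the turn, a rotation vector about the tool's x, y, z in rad, then the shift along the tool's x, y, z in m, then the finger opening in m, from 0 to 0.094. A call has 1 to 10 rows; each row is the pose to reach, as a shift and turn from the pose commanded when the call began, along the tool's axes at that moment; what a row does not reach only later rows make up. A row lasts 1/10 s, in which the tool goes at most 50 mm and 8.59 degrees, less where a joint would pass 70% of its speed; a pose out of reach is approached as far as the arm can. A call with a gripper value outside its range is refused whole. The fingers move at their own pace and stop on an object; "squeeze" is the grip in N (left out, the last holds). Time passes only in rows, so rows that repeat a pose let the fingers close. It gives the time, the measured TCP pose, the force and the opening at its end, in the units of the state.
- bot.get_obs(): the state, without advancing time (a new reading comes with each control period).
- bot.snapshot(name): name is "side" or "top" or "wrist"; returns the picture (420x560x3 uint8, red, green, blue); there is no depth.
- bot.camera_params(name): a dict with "intrinsics" (3x3 intrinsics, pixels), "R" (3x3) and "t" (3): a world point X has camera coordinates R X + t; the wrist camera has in their place "tool_from_camera" (4x4, takes a point from camera to tool coordinates, whose origin is the TCP and whose axes are the tool frame's). Camera axes: x right, y down, z forward; pixel columns grow to the right and rows downward; lengths in m; the calibration is good to about 2 mm. A picture is of the moment at which its call begins: read the wrist's pose just before it. camera_params takes no time and is no camera call.
- bot.finish_job(): hands the job in, once; it reports no verdict.
Trained networks look in the newest picture that a camera, given by its name, has taken for a name from the list of things; names that differ only in an ending like _2 or _b are one class to them, and where a whole thing is asked for, a point or a joint stands for the part that bears it (a point fixed in the world has none). Each returns a list of dicts, best first, with "conf" (0 to 1); they miss things now and then, are a little off and sometimes report something else, mostly with a low value. They report only what shows in the picture. A call takes as long as a camera call.
- bot.search_frame(camera, query): "location" ([x, y, z] in m, in world coordinates, good to about 4 mm: the middle of the surface that is visible of it).
The state is a dict: "time": time; "joints": joint angles; "joint_velocities": joint speeds; "effort": joint torques, N m; "ee_pos": TCP position; "tool_rot": TCP orientation; "wrist_force": force on the tool from outside, world axes, zero at the start; "wrist_torque": the same for the moment, N m; "gripper_width": finger opening in m.
Only numpy, scipy, OpenCV 4.12 (cv2) and the standard library are available. Lean on these libraries where they do the work, as an engineer would, in place of code of your own. Each camera call takes 0.05 s, during which the arm holds its last target. There are 200 camera calls.

## Task

The nitrogen supply for the soldering bench needs setting: tip the loose lid of the round blue valve pot up by the black grab at its front edge while its far edge still rests on the rim, then lift it off and set it down flat on the bench, grab upward. Take the red wheel by its black crank handle, screw it clockwise (seen from above) fully to its stop, then back it off exactly two full turns counter-clockwise. Finish still gripping the handle, keeping the wheel still there for me to tighten the lock nut, and do not disturb the tools and materials round about.

Things in the scene. Friction and masses are not known exactly. Their poses are not given: they have to be found in the camera images.
- pot: Round blue open-topped valve pot, screwed to the bench, covered by the loose lid at the start. Origin: centre of its underside, on the bench. Outer radius 91, inner radius 86, rim 78 mm above the bench; the wheel's axis is its centre line. Front (-x, within 0.35 rad of the robot's -x): a gauge sticking out to 114 mm below the rim; +y and -y sides: brass hose couplings out to 128 mm.
- lid: Grey lid, a disc 192 mm across, 4 mm thick, about 0.2 kg, resting loose on the pot. Origin: centre of the underside of its locating lip, z up; the lip (radius 83 mm, 8 mm deep) sits inside the rim with 3 mm play. On the pot the origin is 70 and the lid's top 82 mm above the bench; flat on the bench they are at 0 and 12 mm. The bench to the front right of the pot is clear for it.
- lid_grab (a point): On the black grab, an upright solid fin near the lid's front edge: 62 mm from the lid's centre along the lid's -x, 12 mm thick along the lid's x (grip it across this), 62 mm long along the lid's y, standing 29 mm above the lid's top. This point: mid-fin, 35 mm above the lid's origin, 23 mm above the lid's top. Axes as the lid's.
- lid_rear (a point): Point on the underside of the lid's disc (8 mm above the lid's origin), 91 mm from its centre along the lid's +x: the far edge from the grab, on which the lid tips.
- valve (a joint): Turn of the red handwheel in rad: 0 = shut, at a hard stop; grows counter-clockwise seen from above (opening); one turn is 6.283, two turns 12.566. Starts part open, 1.8 to 4.8; travel a little over three turns. Stiff (0.12 N m, about 3 N at the handle); stays where it is left.
- wheel_axis (a point): Centre of the handwheel, on its vertical axis, 30 mm above the bench. The wheel is red, five-spoked, 91 mm across; the top of its rim is 36 mm above the bench. Its x axis points at the crank handle.
- handle_top (a point): Top centre of the black crank handle, a round upright grip 17 mm in diameter, 36 mm tall, standing on the wheel 40 mm from its axis; it spins freely about its own vertical axis, so a gripper can hold it without turning. Top 73.5 mm above the bench (4.5 mm below the pot's rim), foot 37.5 mm. The pot's inner wall is 46 mm outward of the handle's axis.
- crank: The crank handle itself (see handle_top). Origin: on its axis at its foot, 37.5 mm above the bench.
- mouse: Black computer mouse, 114x57x38 mm, loose on the bench, not to be disturbed. Origin: centre of its underside.
- driver_yellow: Yellow-handled screwdriver, 170 mm long, loose on the bench, not to be disturbed. Origin: centre of its underside.
- driver_red: Red-handled screwdriver, 150 mm long, loose on the bench, not to be disturbed. Origin: centre of its underside.
- solder_spool: Blue-flanged reel of solder, 52x71x33 mm, loose on the bench, not to be disturbed. Origin: centre of its underside.
- side_cutters: Orange-handled side cutters, 106 mm long, loose on the bench, not to be disturbed. Origin: centre of its underside.
- tape_roll: Black roll of insulating tape, 66 mm across, 19 mm high, loose on the bench, not to be disturbed. Origin: centre of its underside.
- tweezers: Steel tweezers, 127 mm long, loose on the bench, not to be disturbed. Origin: centre of its underside.

How it is judged:
By the outcome, as a careful person would: the job done as asked, in the order asked, and still so for the second after the job is handed in, while the arm keeps its last pose, push and grip.
It also fails if it takes over 69 s, if anything falls off the work surface, if the arm or the gripper's body presses on something with over 40 N, if the wrist force passes 120 N, or if a joint passes its speed limit or range.

## Working session

There is one attempt and no reset: what is moved stays moved. The work goes in short steps, Python scripts to look and compute and a tool call to move; the robot and the scene stay as the last step left them, time stands still between calls to the robot, and variables do not carry over. Pictures are saved under pics/ and viewed, about 8 in all and at most 12, crops included, and the job is handed in when it is done.

Besides the shell and the picture viewer there is one more tool, called after "Request:" as a command line: name --pt "numbers of a row" for each row, then --argument value for the rest. servo_tool: Moves the arm, as the interface text tells. Its arguments: {"type":"object","properties":{"series":{"type":"array","items":{"type":"array","items":{"type":"number"}}},"squeeze":{"type":"number"}},"required":["series"]}

```bash
mkdir -p pics; ls; cat > h.py <<'E'
import numpy as np, cv2
from station import bot
def save(n,f): 
    im=bot.snapshot(n); cv2.imwrite('pics/'+f,im[:,:,::-1]); return im
def proj(n,X):
    c=bot.camera_params(n); p=np.array(c['R'])@np.array(X)+np.array(c['t']); q=np.array(c['intrinsics'])@p; return q[:2]/q[2]
def ray(n,u,v,z):
    c=bot.camera_params(n); R=np.array(c['R']);t=np.array(c['t'])
    d=R.T@np.linalg.solve(np.array(c['intrinsics']),[u,v,1]); o=-R.T@t
    return o+d*(z-o[2])/d[2]
E
python3 - <<'E'
from h import *
np.set_printoptions(precision=4,suppress=True)
a=save('top','top0.png'); b=save('side','side0.png')
cv2.imwrite('pics/both0.png',cv2.resize(np.hstack([a,b])[:,:,::-1],(800,300)))
for c in ['top','side']:
  for q in ['pot','lid','lid_grab','mouse','driver_yellow','driver_red','solder_spool','side_cutters','tape_roll','tweezers']:
    r=bot.search_frame(c,q); print(c,q,[(np.round(x['location'],3).tolist(),round(x['conf'],2)) for x in r[:2]])
o=bot.get_obs(); print(o['time'],o['ee_pos'],o['tool_rot'],o['gripper_width'])
E
```

```text
pics
top pot [([0.46, 0.014, 0.022], 0.58)]
top lid []
top lid_grab [([0.51, 0.019, 0.082], 0.56)]
top mouse [([0.64, 0.371, 0.032], 0.58)]
top driver_yellow [([0.65, 0.288, 0.012], 0.71), ([0.711, -0.278, 0.038], 0.32)]
top driver_red [([0.59, 0.236, 0.016], 0.66)]
top solder_spool [([0.715, -0.276, 0.035], 0.73), ([0.511, 0.017, 0.082], 0.44)]
top side_cutters [([0.479, 0.401, 0.01], 0.5)]
top tape_roll [([0.721, 0.184, 0.019], 0.79)]
top tweezers []
side pot [([0.543, 0.092, 0.035], 0.76), ([0.484, 0.4, 0.007], 0.39)]
side lid [([0.515, 0.023, 0.081], 0.89)]
side lid_grab [([0.513, 0.025, 0.079], 0.64)]
side mouse [([0.652, 0.388, 0.031], 0.84)]
side driver_yellow [([0.65, 0.295, 0.013], 0.52)]
side driver_red [([0.59, 0.246, 0.014], 0.53)]
side solder_spool []
side side_cutters [([0.487, 0.4, 0.008], 0.52)]
side tape_roll [([0.729, 0.194, 0.019], 0.82), ([0.388, 0.333, 0.006], 0.34)]
side tweezers [([0.39, 0.334, 0.008], 0.53), ([0.515, 0.029, 0.083], 0.29)]
1.1 [0.16   0.6042 0.2054] [[ 0.2559  0.9667  0.    ]
 [ 0.9667 -0.2559 -0.0001]
 [-0.0001  0.     -1.    ]] 0.09368777519059887
```

View pics/top0.png

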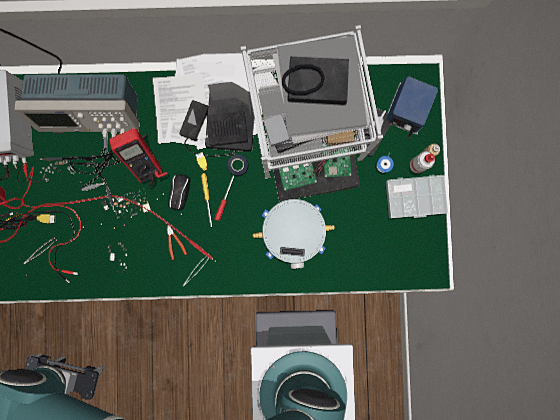

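The top view shows the lid centred near (295,231), its black grab at (292,251), tools to the left, and a rack with a PCB behind it. The bench front right is clear. Next I'll fit the lid's outline and the fin by colour.

```bash
python3 - <<'E'
from h import *
np.set_printoptions(precision=4,suppress=True)
a=cv2.imread('pics/top0.png'); b=cv2.imread('pics/side0.png')
h=cv2.cvtColor(a,cv2.COLOR_BGR2HSV)
# dark fin
x0,y0,x1,y1=258,192,334,272
sub=a[y0:y1,x0:x1].astype(int)
m=((sub.max(2)<70)&(sub.max(2)-sub.min(2)<25)).astype(np.uint8)
n,l,s,c=cv2.connectedComponentsWithStats(m)
for i in range(1,n):
  if s[i,4]>30:
    ys,xs=np.where(l==i); r=cv2.minAreaRect(np.c_[xs+x0,ys+y0].astype(np.float32)); print('dark',s[i],c[i]+[x0,y0],r, ray('top',*(c[i]+[x0,y0]),.105))
# lid: light
m=((sub.min(2)>130)).astype(np.uint8)
m=cv2.morphologyEx(m,cv2.MORPH_OPEN,np.ones((7,7)))
cn=max(cv2.findContours(m,0,1)[0],key=cv2.contourArea)
e=cv2.fitEllipse(cv2.convexHull(cn)); e2=[e[0][0]+x0,e[0][1]+y0]
print('lid',e,e2,ray('top',*e2,.082))
c=bot.camera_params('top');print(-np.array(c['R']).T@c['t'], -np.array(bot.camera_params('side')['R']).T@bot.camera_params('side')['t'])
A=cv2.resize(a[170:290,210:370],(640,480),interpolation=cv2.INTER_CUBIC)
cv2.imwrite('pics/topc.png',A)
print(bot.tcp_to_grasp); print(bot.camera_params('wrist'))
E
```

```text
dark [ 20   0  54  10 258] [297.0116 194.6163] ((304.5, 196.5), (9.0, 53.0), 90.0) [0.6145 0.0031 0.105 ]
dark [24 56 21  7 81] [291.7778 251.5679] ((292.0, 251.0), (6.0, 20.0), 90.0) [0.4459 0.0236 0.105 ]
lid ((36.00046920776367, 37.95061111450195), (62.66632080078125, 64.15950012207031), 90.8668212890625) [294.0004692077637, 229.95061111450195] [0.5103 0.0145 0.082 ]
[0.4658 0.055  1.5626] [0.873  0.85   0.8088]
0.0188
{'intrinsics': array([[360.8011,   0.    , 285.2689],
       [  0.    , 360.8011, 208.7374],
       [  0.    ,   0.    ,   1.    ]]), 'tool_from_camera': array([[ 1.    ,  0.0012,  0.001 , -0.0003],
       [-0.0014,  0.9576,  0.2881, -0.085 ],
       [-0.0006, -0.2881,  0.9576, -0.1799],
       [ 0.    ,  0.    ,  0.    ,  1.    ]])}
```

View pics/side0.png

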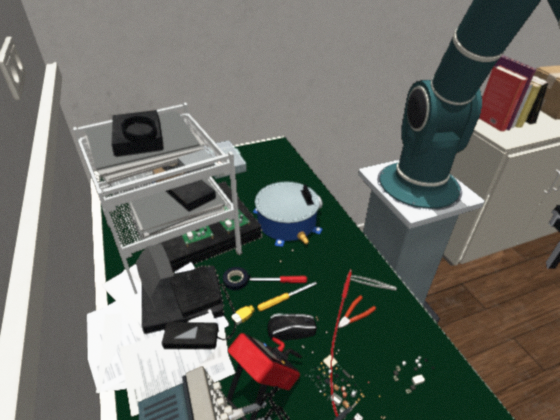

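The side view confirms the pot, with its lid and fin, at about (288,210), and a rack standing behind it. I'll move above the pot with the jaws along world x, and check the bench margins after that.

Request:
servo_tool --pt "0 0 1.312 -0.49 0.43 -0.045 0.06" --pt "0 0 1.312 -0.49 0.43 -0.045 0.06" --pt "0 0 1.312 -0.49 0.43 -0.045 0.06" --pt "0 0 1.312 -0.49 0.43 -0.045 0.06" --pt "0 0 1.312 -0.49 0.43 -0.045 0.06" --pt "0 0 1.312 -0.49 0.43 -0.045 0.06" --pt "0 0 1.312 -0.49 0.43 -0.045 0.06" --pt "0 0 1.312 -0.49 0.43 -0.045 0.06" --pt "0 0 1.312 -0.49 0.43 -0.045 0.06" --pt "0 0 1.312 -0.49 0.43 -0.045 0.06"

```text
time: 2.1
ee_pos: [0.3825, 0.1557, 0.2404]
tool_rot: [[1.0, -0.004, 0.001], [-0.004, -1.0, 0.001], [0.001, -0.001, -1.0]]
wrist_force: [1.0, 0.5, -0.4]
gripper_width: 0.0601
```

Request:
servo_tool --pt "0 0 0 0.05 0.11 0 0.06" --pt "0 0 0 0.05 0.11 0 0.06" --pt "0 0 0 0.05 0.11 0 0.06" --pt "0 0 0 0.05 0.11 0 0.06"

```text
time: 2.5
ee_pos: [0.4329, 0.0448, 0.2401]
tool_rot: [[1.0, -0.005, 0.001], [-0.005, -1.0, -0.0], [0.001, 0.0, -1.0]]
wrist_force: [-0.3, 0.4, -0.7]
gripper_width: 0.06
```

```bash
cat >> h.py <<'E'
def wray(o,u,v,z):
    c=bot.camera_params('wrist'); T=np.eye(4); T[:3,:3]=o['tool_rot']; T[:3,3]=o['ee_pos']
    M=T@np.array(c['tool_from_camera']); d=M[:3,:3]@np.linalg.solve(c['intrinsics'],[u,v,1]); p=M[:3,3]
    return p+d*(z-p[2])/d[2]
def wproj(o,X):
    c=bot.camera_params('wrist'); T=np.eye(4); T[:3,:3]=o['tool_rot']; T[:3,3]=o['ee_pos']
    M=np.linalg.inv(T@np.array(c['tool_from_camera'])); q=np.array(c['intrinsics'])@(M@np.r_[X,1])[:3]; return q[:2]/q[2]
E
python3 - <<'E'
from h import *
np.set_printoptions(precision=4,suppress=True)
o=bot.get_obs(); print(o['ee_pos'],o['time'],o['joints'])
save('wrist','w1.png')
for q in ['lid_grab','lid','pot']: print(q,[(np.round(x['location'],4),round(x['conf'],2)) for x in bot.search_frame('wrist',q)[:2]])
for u,v in [(405,289),(350,291),(388,215),(388,178),(445,215)]: print((u,v),ray('top',u,v,0),ray('top',u,v,.03))
E
```

```text
[0.4329 0.0448 0.2401] 2.5 [-0.7899  0.0227  0.6312  2.033  -0.0147  1.0897 -0.1566]
lid_grab [(array([0.5101, 0.0287, 0.0816]), 0.91)]
lid [(array([0.5082, 0.0281, 0.0817]), 0.75)]
pot [(array([0.4471, 0.0963, 0.0221]), 0.86)]
(405, 289) [ 0.3167 -0.3322  0.    ] [ 0.3195 -0.3247  0.03  ]
(350, 291) [ 0.3153 -0.1585  0.    ] [ 0.3182 -0.1544  0.03  ]
(388, 215) [ 0.5519 -0.2882  0.    ] [ 0.5502 -0.2817  0.03  ]
(388, 178) [ 0.6703 -0.2932  0.    ] [ 0.6664 -0.2865  0.03  ]
(445, 215) [ 0.5467 -0.4697  0.    ] [ 0.5452 -0.4596  0.03  ]
```

View pics/w1.png

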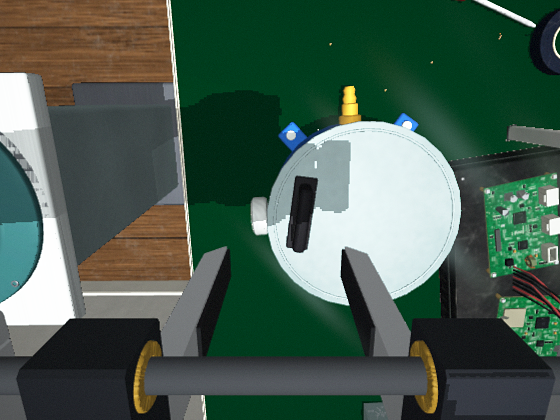

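```bash
python3 - <<'E'
from h import *
np.set_printoptions(precision=4,suppress=True)
o=bot.get_obs()
a=cv2.imread('pics/w1.png').astype(int)
y0,y1,x0,x1=115,310,262,470
s=a[y0:y1,x0:x1]
m=(s.min(2)>110).astype(np.uint8); m=cv2.morphologyEx(m,cv2.MORPH_OPEN,np.ones((9,9)))
cn=max(cv2.findContours(m,0,1)[0],key=cv2.contourArea); hull=cv2.convexHull(cn)[:,0]+[x0,y0]
W=np.array([wray(o,u,v,.081)[:2] for u,v in hull])
from scipy.optimize import least_squares
f=lambda p:np.hypot(*(W-p[:2]).T)-.096
r=least_squares(f,[.51,.02],loss='soft_l1',f_scale=.002); print('lid c',r.x,np.abs(f(r.x)).mean())
b=(s.max(2)<60).astype(np.uint8); n,l,st,c=cv2.connectedComponentsWithStats(b)
# render-compare fin: fit box silhouette (12x62x29) by IoU
i=[k for k in range(1,n) if st[k,0]+x0<310 and 100<st[k,4] and st[k,1]+y0<260 and st[k,1]+y0>160]
print(st[i]+[x0,y0,0,0,0])
M=np.isin(l,i).astype(np.uint8)
def sil(p):
    x,y,t=p; C,S=np.cos(t),np.sin(t)
    P=np.array([wproj(o,[x+C*dx-S*dy,y+S*dx+C*dy,z]) for dx in(-.006,.006) for dy in(-.031,.031) for z in(.082,.111)])-[x0,y0]
    k=np.zeros_like(M); cv2.fillConvexPoly(k,cv2.convexHull(np.round(P*16).astype(np.int32)),1,shift=4); return k
def cost(p): k=sil(p); return 1-(k&M).sum()/(k|M).sum()
from scipy.optimize import differential_evolution
q=differential_evolution(cost,[(.43,.47),(.0,.05),(-.4,.4)],seed=0,maxiter=60); print('fin',q.x,q.fun)
d=r.x-q.x[:2]; print('yaw from c-fin',np.arctan2(d[1],d[0]),np.hypot(*d))
E
```

```text
lid c [0.5081 0.0192] 0.0010529531931795055
[[ 287  176   31   76 1492]]Traceback (most recent call last):
  File "<stdin>", line 24, in <module>
    return fun(*args, **kwargs)
    ret = solver.solve()
    next(self)
    ~~~~^^^^^^
    energy = self.func(parameters)
    return self.f(x, *self.args)
           ~~~~~~^^^^^^^^^^^^^^^
  File "<stdin>", line 22, in cost
  File "<stdin>", line 20, in sil
  File "h.py", line 16, in wproj
    c=bot.camera_params('wrist'); T=np.eye(4); T[:3,:3]=o['tool_rot']; T[:3,3]=o['ee_pos']
ValueError: time passes only in moves, steps and waits
```

```bash
sed -i "s/c=bot.camera_params('wrist')/c=WC/" h.py; sed -i "2a WC=bot.camera_params('wrist')" h.py
cat > fin.py <<'E'
from h import *
np.set_printoptions(precision=4,suppress=True)
o=bot.get_obs()
a=cv2.imread('pics/w1.png').astype(int)
y0,y1,x0,x1=115,310,262,470
s=a[y0:y1,x0:x1]
b=(s.max(2)<60).astype(np.uint8); n,l,st,c=cv2.connectedComponentsWithStats(b)
i=[k for k in range(1,n) if st[k,0]+x0<310 and 100<st[k,4] and st[k,1]+y0<260 and st[k,1]+y0>160]
M=np.isin(l,i).astype(np.uint8)
def sil(p):
    x,y,t=p; C,S=np.cos(t),np.sin(t)
    P=np.array([wproj(o,[x+C*dx-S*dy,y+S*dx+C*dy,z]) for dx in(-.006,.006) for dy in(-.031,.031) for z in(.082,.111)])-[x0,y0]
    k=np.zeros_like(M); cv2.fillConvexPoly(k,cv2.convexHull(np.round(P*16).astype(np.int32)),1,shift=4); return k
def cost(p): k=sil(p); return 1-(k&M).sum()/(k|M).sum()
from scipy.optimize import differential_evolution
q=differential_evolution(cost,[(.43,.47),(.0,.05),(-.4,.4)],seed=0,maxiter=60); print('fin',q.x,q.fun)
d=np.array([.5081,.0192])-q.x[:2]; print('yaw from c-fin',np.arctan2(d[1],d[0]),np.hypot(*d))
E
python3 fin.py
```

```text
fin [ 0.447   0.0319 -0.1437] 0.21091151031270794
yaw from c-fin -0.20475069927593167 0.06236761863219864
```

The lid centre is at (0.508,0.019). The fin is at (0.447,0.031) with yaw about −0.17, and the fitted 62.4 mm spacing agrees with the spec. I'll go down and grip the fin.

Request:
servo_tool --pt "0 0 0.165 0.014 0.014 0.04 0.05" --pt "0 0 0.165 0.014 0.014 0.075 0.05" --pt "0 0 0.165 0.014 0.014 0.11 0.05" --pt "0 0 0.165 0.014 0.014 0.135 0.05" --pt "0 0 0.165 0.014 0.014 0.152 0.05" --pt "0 0 0.165 0.014 0.014 0.152 0.05"

```text
time: 3.3
ee_pos: [0.4447, 0.0342, 0.0863]
tool_rot: [[0.987, -0.163, -0.003], [-0.163, -0.987, -0.001], [-0.003, 0.002, -1.0]]
wrist_force: [-0.1, -0.5, 1.0]
gripper_width: 0.0497
```

Request:
servo_tool --pt "0 0 0 0 0 0 0.03" --pt "0 0 0 0 0 0 0.02" --pt "0 0 0 0 0 0 0.0" --pt "0 0 0 0 0 0 0.0" --pt "0 0 0 0 0 0 0.0" --pt "0 0 0 0 0 0 0.0" --pt "0 0 0 0 0 0 0.0" --squeeze 40

```text
time: 4.0
ee_pos: [0.4488, 0.0335, 0.089]
tool_rot: [[0.986, -0.164, 0.006], [-0.164, -0.986, -0.0], [0.006, -0.001, -1.0]]
wrist_force: [12.2, -1.4, -0.1]
gripper_width: 0.0119
```

Request:
servo_tool --pt "0 0 0 0.002 0 0 0" --pt "0 -0.05 0 0.0025 0 -0.007 0" --pt "0 -0.1 0 0.004 0 -0.0145 0" --pt "0 -0.15 0 0.0055 0 -0.022 0" --pt "0 -0.2 0 0.007 0 -0.0295 0" --pt "0 -0.2 0 0.007 0 -0.0295 0"

```text
time: 4.6
ee_pos: [0.4538, 0.0323, 0.1178]
tool_rot: [[0.967, -0.165, -0.196], [-0.161, -0.986, 0.033], [-0.199, 0.0, -0.98]]
wrist_force: [-1.1, 2.5, 0.5]
gripper_width: 0.0119
```

```bash
python3 - <<'E'
from h import *
b=save('side','s2.png'); w=save('wrist','w2.png')
c=cv2.resize(b[130:270,210:370],(480,420),interpolation=cv2.INTER_CUBIC)
cv2.imwrite('pics/m2.png',np.hstack([c,cv2.resize(w,(320,240))[:0].reshape(0,320,3) if 0 else cv2.copyMakeBorder(cv2.resize(w,(320,240)),90,90,0,0,cv2.BORDER_CONSTANT)])[:,:,::-1])
E
```

```text
(no output)
```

View pics/m2.png

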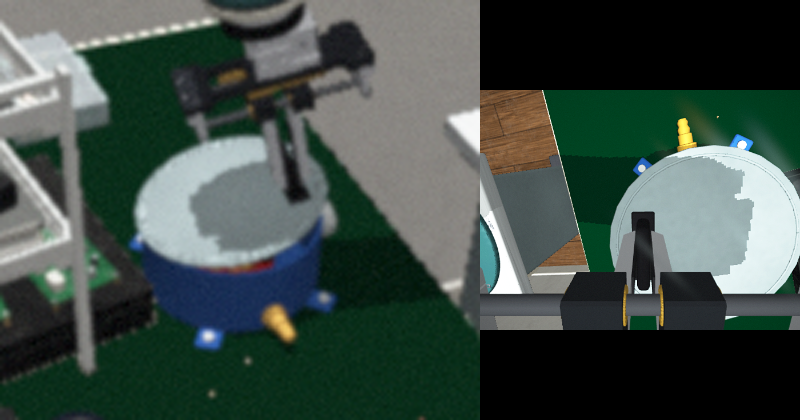

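The lid is tilted, with its rear edge still on the rim and the red wheel showing under the raised front. I'll tip a little further and then lift it clear.

Request:
servo_tool --pt "0 -0.05 0 0.0007 0 -0.0076 0" --pt "0 -0.1 0 0.0019 0 -0.0152 0" --pt "0 -0.15 0 0.0034 0 -0.0227 0" --pt "0 -0.15 0 0.0034 0 -0.0227 0" --pt "0 -0.15 0 0.001 0 -0.034 0" --pt "0 -0.15 0 -0.0016 0 -0.047 0" --pt "0 -0.15 0 -0.0075 0 -0.077 0" --pt "0 -0.15 0 -0.0135 0 -0.106 0" --pt "0 -0.15 0 -0.0135 0 -0.106 0"

```text
time: 5.6
ee_pos: [0.4617, 0.031, 0.2278]
tool_rot: [[0.929, -0.164, -0.332], [-0.154, -0.986, 0.058], [-0.337, -0.002, -0.941]]
wrist_force: [0.6, 0.5, -1.6]
gripper_width: 0.012
```

Request:
servo_tool --pt "0 0.08 0 -0.006 0.04 0.008 0" --pt "0 0.17 0 -0.012 0.085 0.016 0" --pt "0 0.26 0 -0.018 0.13 0.024 0" --pt "0 0.344 0 -0.025 0.175 0.032 0" --pt "0 0.344 0 -0.03 0.215 0.039 0" --pt "0 0.344 0 -0.032 0.236 0.043 0" --pt "0 0.344 0 -0.032 0.236 0.043 0"

```text
time: 6.3
ee_pos: [0.376, -0.1961, 0.1944]
tool_rot: [[0.986, -0.168, -0.005], [-0.168, -0.986, 0.002], [-0.005, -0.001, -1.0]]
wrist_force: [0.3, 0.7, -2.3]
gripper_width: 0.0117
```

Request:
servo_tool --pt "0 0.004 0 0.002 0 0.04 0" --pt "0 0.004 0 0.002 0 0.08 0" --pt "0 0.004 0 0.002 0 0.115 0" --pt "0 0.004 0 0.002 0 0.145 0" --pt "0 0.004 0 0.002 0 0.163 0" --pt "0 0.004 0 0.002 0 0.17 0" --pt "0 0.004 0 0.002 0 0.172 0" --pt "0 0.004 0 0.002 0 0.174 0" --pt "0 0.004 0 0.002 0 0.174 0"

```text
time: 7.2
ee_pos: [0.3792, -0.1944, 0.0212]
tool_rot: [[0.986, -0.164, -0.001], [-0.164, -0.986, 0.0], [-0.001, -0.0, -1.0]]
wrist_force: [-0.0, -0.2, -1.6]
gripper_width: 0.0121
```

Request:
servo_tool --pt "0 0 0 0 0 0.001 0" --pt "0 0 0 0 0 0.002 0" --pt "0 0 0 0 0 0.003 0" --pt "0 0 0 0 0 0.003 0"

```text
time: 7.6
ee_pos: [0.379, -0.1946, 0.0183]
tool_rot: [[0.986, -0.164, -0.001], [-0.164, -0.986, 0.001], [-0.001, -0.001, -1.0]]
wrist_force: [-6.9, 2.8, 27.7]
gripper_width: 0.0117
```

Request:
servo_tool --pt "0 0 0 0 0 -0.0015 0.0" --pt "0 0 0 0 0 -0.0015 0.02" --pt "0 0 0 0 0 -0.0015 0.04" --pt "0 0 0 0 0 -0.0015 0.04" --pt "0 0 0 0 0 -0.02 0.04" --pt "0 0 0 0 0 -0.06 0.04" --pt "0 0 0 0 0 -0.11 0.04" --pt "0 0 0 0 0 -0.16 0.04" --pt "0 0 0 0 0 -0.2 0.04" --pt "0 0 0 0 0 -0.2 0.04"

```text
time: 8.6
ee_pos: [0.3811, -0.1952, 0.2217]
tool_rot: [[0.986, -0.164, 0.005], [-0.164, -0.986, 0.001], [0.005, -0.002, -1.0]]
wrist_force: [-0.1, -0.2, -1.1]
gripper_width: 0.0402
```

Request:
servo_tool --pt "0 0 -0.04 0.016 -0.047 0 0.04" --pt "0 0 -0.08 0.032 -0.094 0 0.04" --pt "0 0 -0.12 0.048 -0.141 0 0.04" --pt "0 0 -0.165 0.064 -0.188 0 0.04" --pt "0 0 -0.165 0.077 -0.23 0 0.04" --pt "0 0 -0.165 0.08 -0.241 0 0.04" --pt "0 0 -0.165 0.08 -0.241 0 0.04" --pt "0 0 -0.165 0.08 -0.241 0 0.04"

```text
time: 9.4
ee_pos: [0.497, 0.0286, 0.217]
tool_rot: [[1.0, -0.001, -0.003], [-0.001, -1.0, -0.0], [-0.003, 0.0, -1.0]]
wrist_force: [-0.3, -0.5, -0.7]
gripper_width: 0.0399
```

```bash
python3 - <<'E'
from h import *
np.set_printoptions(precision=4,suppress=True)
o=bot.get_obs(); print(o['ee_pos'],o['time'],o['joints'])
w=save('wrist','w3.png'); t=save('top','t3.png')
for q in ['handle_top','crank','wheel_axis','pot']: print(q,[(np.round(x['location'],4),round(x['conf'],2)) for x in bot.search_frame('wrist',q)[:2]])
print('lid',[(np.round(x['location'],4),round(x['conf'],2)) for x in bot.search_frame('top','lid')[:2]])
m=cv2.copyMakeBorder(cv2.resize(t[180:300,240:400],(240,180),interpolation=cv2.INTER_CUBIC),0,240,0,0,cv2.BORDER_CONSTANT)
cv2.imwrite('pics/m3.png',np.hstack([w,m])[:,:,::-1])
E
```

```text
[0.497  0.0286 0.217 ] 9.4 [-0.7166  0.2102  0.6842  1.9266 -0.1517  1.0588  0.0303]
handle_top [(array([0.4892, 0.0558, 0.0683]), 0.83)]
crank [(array([0.4871, 0.0464, 0.0706]), 0.58)]
wheel_axis [(array([0.5052, 0.021 , 0.031 ]), 0.74)]
pot [(array([0.5059, 0.0158, 0.0174]), 0.66)]
lid [(array([ 0.4383, -0.2129,  0.0122]), 0.87)]
```

View pics/m3.png

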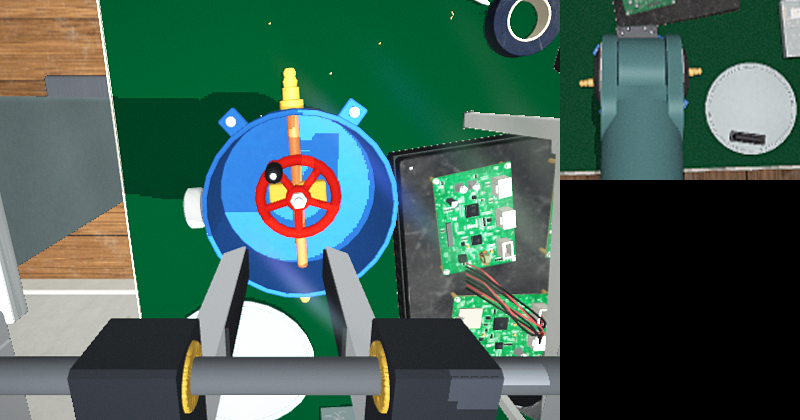

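The lid lies flat with its grab up at the front right. The wheel hub shows at (298,200) and the handle top at about (274,171). I'll fit both.

```bash
cat > meas.py <<'E'
from h import *
from scipy.optimize import least_squares
np.set_printoptions(precision=4,suppress=True)
o=bot.get_obs(); a=cv2.imread('pics/w3.png').astype(int); B,G,Rr=a[...,0],a[...,1],a[...,2]
red=((Rr>150)&(G<70)&(B<80)); red[:145]=0; red[250:]=0; red[:,:245]=0; red[:,350:]=0
ys,xs=np.where(red); h=cv2.convexHull(np.c_[xs,ys].astype(np.int32))[:,0]
W=np.array([wray(o,u,v,.034)[:2] for u,v in h]); f=lambda p:np.hypot(*(W-p[:2]).T)-.0455
r=least_squares(f,[.505,.02],loss='soft_l1',f_scale=.002); print('wheel',r.x,np.abs(f(r.x)).mean())
bl=(B>130)&(Rr<140)&(B>Rr+50); bl[:,:150]=0; bl=cv2.morphologyEx(bl.astype(np.uint8),cv2.MORPH_OPEN,np.ones((3,3)))
# rim by gradient-free: project candidate outer rim
dk=(a.max(2)<70); dk[:150]=0; dk[195:]=0; dk[:,:255]=0; dk[:,295:]=0
ys,xs=np.where(dk); print('dark bbox',xs.min(),xs.max(),ys.min(),ys.max(),len(xs))
M=dk.astype(np.uint8); M=cv2.morphologyEx(M,cv2.MORPH_CLOSE,np.ones((7,7)))
th=np.linspace(0,2*np.pi,24)
def sil(p):
    P=np.array([wproj(o,[p[0]+.0085*np.cos(t),p[1]+.0085*np.sin(t),z]) for t in th for z in (.0375,.0735)])
    k=np.zeros_like(M); cv2.fillConvexPoly(k,cv2.convexHull(np.round(P*16).astype(np.int32)),1,shift=4); return k
c=lambda p:1-(sil(p)&M).sum()/(sil(p)|M).sum()
from scipy.optimize import differential_evolution
q=differential_evolution(c,[(.46,.51),(.02,.08)],seed=1,maxiter=30); print('handle',q.x,q.fun)
d=q.x-r.x; print(np.hypot(*d),np.arctan2(d[1],d[0]))
E
python3 meas.py
```

```text
wheel [0.5093 0.0177] 0.0011644836681211608
dark bbox 265 281 162 183 238
handle [0.4853 0.05  ] 0.2670025188916877
0.04018169946199496 2.210409434648638
```

Request:
servo_tool --pt "0 0 0 -0.011 -0.0215 0.03 0.04" --pt "0 0 0 -0.011 -0.0215 0.07 0.04" --pt "0 0 0 -0.011 -0.0215 0.105 0.04" --pt "0 0 0 -0.011 -0.0215 0.125 0.04" --pt "0 0 0 -0.011 -0.0215 0.125 0.04"

```text
time: 10.25
ee_pos: [0.4849, 0.051, 0.0904]
tool_rot: [[1.0, -0.0, -0.006], [-0.0, -1.0, -0.001], [-0.006, 0.001, -1.0]]
wrist_force: [0.1, 0.2, 1.1]
gripper_width: 0.0399
```

```bash
python3 - <<'E'
from h import *
np.set_printoptions(precision=4,suppress=True)
o=bot.get_obs(); print(o['ee_pos'],o['tool_rot'])
w=save('wrist','w4.png')
for q in ['handle_top','crank']: print(q,[(np.round(x['location'],4),round(x['conf'],2)) for x in bot.search_frame('wrist',q)[:2]])
print(wproj(o,[.4853,.05,.0735]),wproj(o,[.4853-.0085,.05,.0735]),wproj(o,[.4853+.0085,.05,.0735]))
E
```

```text
[0.4849 0.051  0.0904] [[ 1.     -0.0003 -0.0056]
 [-0.0003 -1.     -0.0013]
 [-0.0056  0.0013 -1.    ]]
handle_top [(array([0.4869, 0.0533, 0.0696]), 0.67)]
crank [(array([0.485 , 0.0502, 0.0667]), 0.87), (array([ 0.4393, -0.1317,  0.014 ]), 0.52)]
[287.1388 251.1163] [272.7468 251.0704] [301.5364 251.1623]
```

View pics/w4.png

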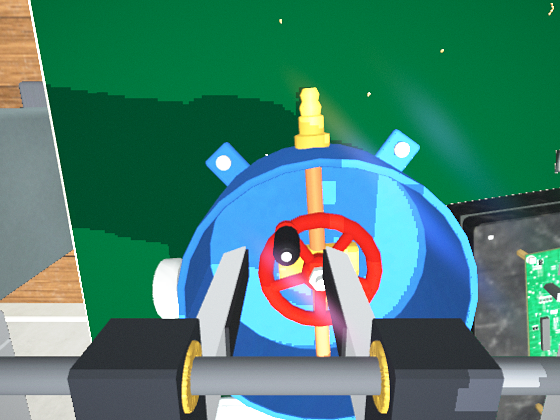

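Handle top is at about (287,255), centred between the fingers. I'll go down and close on it.

Request:
servo_tool --pt "0 0 0 0.001 0.0025 0.02 0.04" --pt "0 0 0 0.001 0.0025 0.035 0.04" --pt "0 0 0 0.001 0.0025 0.044 0.04" --pt "0 0 0 0.001 0.0025 0.044 0.03" --pt "0 0 0 0.001 0.0025 0.044 0.02" --pt "0 0 0 0.001 0.0025 0.044 0.01" --pt "0 0 0 0.001 0.0025 0.044 0.01" --pt "0 0 0 0.001 0.0025 0.044 0.01" --pt "0 0 0 0.001 0.0025 0.044 0.01" --squeeze 30

```text
time: 11.3
ee_pos: [0.4873, 0.0493, 0.0491]
tool_rot: [[1.0, 0.0, -0.002], [0.0, -1.0, 0.001], [-0.002, -0.001, -1.0]]
wrist_force: [-4.7, 0.8, 9.1]
gripper_width: 0.0163
```

```bash
cat > tab.py <<'E'
import numpy as np,sys
# tab.py phi0 step n [ox oy]: rows of tool x,y (mm) along the 40 mm circle
p0,s,n=float(sys.argv[1]),float(sys.argv[2]),int(sys.argv[3])
for k in range(1,n+1):
    p=p0+s*k; print('%.3f: %.4f %.4f'%(p,.04*(np.cos(p)-np.cos(p0)),-.04*(np.sin(p)-np.sin(p0))))
E
python3 tab.py 2.19 -.15 10
```

```text
2.040: 0.0051 -0.0031
1.890: 0.0107 -0.0054
1.740: 0.0165 -0.0069
1.590: 0.0224 -0.0074
1.440: 0.0284 -0.0071
1.290: 0.0343 -0.0059
1.140: 0.0399 -0.0038
0.990: 0.0452 -0.0009
0.840: 0.0499 0.0028
0.690: 0.0541 0.0071
```

Request:
servo_tool --pt "0 0 0 0.0051 -0.0031 -0.002 0" --pt "0 0 0 0.0107 -0.0054 -0.002 0" --pt "0 0 0 0.0165 -0.0069 -0.002 0" --pt "0 0 0 0.0224 -0.0074 -0.002 0" --pt "0 0 0 0.0284 -0.0071 -0.002 0" --pt "0 0 0 0.0343 -0.0059 -0.002 0" --pt "0 0 0 0.0399 -0.0038 -0.002 0" --pt "0 0 0 0.0452 -0.0009 -0.002 0" --pt "0 0 0 0.0499 0.0028 -0.002 0" --pt "0 0 0 0.0541 0.0071 -0.002 0"

```text
time: 12.3
ee_pos: [0.5405, 0.042, 0.0496]
tool_rot: [[1.0, 0.0, -0.005], [0.0, -1.0, 0.0], [-0.005, -0.0, -1.0]]
wrist_force: [-6.7, -1.5, -20.8]
gripper_width: 0.0161
```

```bash
python3 tab.py .69 -.15 10; python3 tab.py -.81 -.15 10
```

```text
0.540: 0.0035 0.0049
0.390: 0.0061 0.0103
0.240: 0.0080 0.0160
0.090: 0.0090 0.0219
-0.060: 0.0091 0.0279
-0.210: 0.0083 0.0338
-0.360: 0.0066 0.0396
-0.510: 0.0041 0.0450
-0.660: 0.0007 0.0500
-0.810: -0.0033 0.0544
-0.960: -0.0046 0.0038
-1.110: -0.0098 0.0069
-1.260: -0.0153 0.0091
-1.410: -0.0212 0.0105
-1.560: -0.0271 0.0110
-1.710: -0.0331 0.0106
-1.860: -0.0390 0.0094
-2.010: -0.0446 0.0072
-2.160: -0.0498 0.0043
-2.310: -0.0545 0.0006
```

Request:
servo_tool --pt "0 0 0 0.0035 0.0049 0.0012 0" --pt "0 0 0 0.0061 0.0103 0.0012 0" --pt "0 0 0 0.008 0.016 0.0012 0" --pt "0 0 0 0.009 0.0219 0.0012 0" --pt "0 0 0 0.0091 0.0279 0.0012 0" --pt "0 0 0 0.0083 0.0338 0.0012 0" --pt "0 0 0 0.0066 0.0396 0.0012 0"

```text
time: 13.0
ee_pos: [0.5495, 0.0114, 0.0496]
tool_rot: [[1.0, 0.007, -0.001], [0.007, -1.0, 0.01], [-0.001, -0.01, -1.0]]
wrist_force: [7.0, 46.7, -12.0]
gripper_width: 0.0162
```

Request:
servo_tool --pt "0 0 0 0.001 -0.003 0 0" --pt "0 0 0 0.0015 -0.006 0 0" --pt "0 0 0 0.0015 -0.006 0 0"

```text
time: 13.3
ee_pos: [0.5497, 0.0115, 0.0495]
tool_rot: [[1.0, 0.003, -0.002], [0.003, -1.0, 0.004], [-0.002, -0.004, -1.0]]
wrist_force: [-6.3, 14.3, -2.4]
gripper_width: 0.0161
```

```bash
python3 - <<'E'
from h import *
np.set_printoptions(precision=4,suppress=True)
o=bot.get_obs(); print(o['ee_pos'],o['wrist_force'],o['wrist_torque'],o['joints'])
w=save('wrist','w5.png'); s=save('side','s5.png')
c=cv2.resize(s[130:270,210:370],(240,210),interpolation=cv2.INTER_CUBIC)
cv2.imwrite('pics/m5.png',np.hstack([w,cv2.copyMakeBorder(c,0,210,0,0,cv2.BORDER_CONSTANT)])[:,:,::-1])
E
```

```text
[0.5497 0.0115 0.0495] [-6.2587 14.2866 -2.4202] [3.2057 1.735  0.0005] [-0.4972  0.5468  0.5384  1.9345 -0.399   0.7687  0.2722]
```

View pics/m5.png

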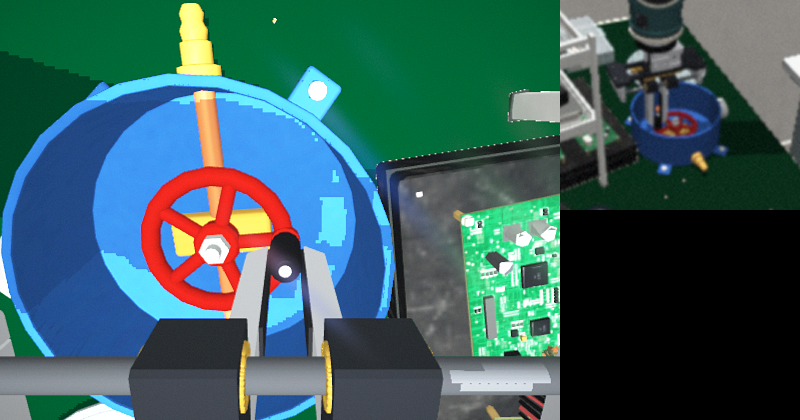

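The wheel sits on a hard stop. The fingers are clear of the wall, and the TCP did not move when the push dropped from 47 to 14 N. The reference is TCP (0.5497, 0.0115), with the handle at pixel (285,265). I'll now back off two turns in 50 rows of 0.2513 rad.

```bash
sed -n '1,2p' /dev/null; for k in 0 1 2 3 4; do p=$(python3 -c "print(-.12+$k*2.51327)"); echo call $k; python3 tab.py $p .251327 10; done
```

```text
call 0
0.131: -0.0001 -0.0100
0.383: -0.0026 -0.0197
0.634: -0.0075 -0.0285
0.885: -0.0144 -0.0358
1.137: -0.0229 -0.0411
1.388: -0.0324 -0.0441
1.639: -0.0424 -0.0447
1.891: -0.0523 -0.0428
2.142: -0.0613 -0.0384
2.393: -0.0690 -0.0320
call 1
2.645: -0.0058 0.0081
2.896: -0.0095 0.0175
3.147: -0.0107 0.0274
3.399: -0.0094 0.0374
3.650: -0.0056 0.0467
3.901: 0.0003 0.0548
4.153: 0.0081 0.0611
4.404: 0.0172 0.0653
4.655: 0.0270 0.0672
4.907: 0.0370 0.0665
call 2
5.158: 0.0095 -0.0032
5.409: 0.0180 -0.0086
5.661: 0.0248 -0.0159
5.912: 0.0296 -0.0247
6.163: 0.0320 -0.0345
6.415: 0.0319 -0.0445
6.666: 0.0294 -0.0542
6.917: 0.0245 -0.0629
7.168: 0.0176 -0.0702
7.420: 0.0091 -0.0755
call 3
7.671: -0.0096 -0.0030
7.922: -0.0196 -0.0036
8.174: -0.0294 -0.0017
8.425: -0.0384 0.0026
8.676: -0.0461 0.0091
8.928: -0.0520 0.0172
9.179: -0.0556 0.0266
9.430: -0.0568 0.0365
9.682: -0.0555 0.0465
9.933: -0.0518 0.0558
call 4
10.184: 0.0059 0.0081
10.436: 0.0137 0.0144
10.687: 0.0228 0.0186
10.938: 0.0327 0.0205
11.190: 0.0427 0.0198
11.441: 0.0522 0.0166
11.692: 0.0606 0.0112
11.944: 0.0674 0.0039
12.195: 0.0722 -0.0050
12.446: 0.0747 -0.0147
```

Request:
servo_tool --pt "0 0 0 -0.0011 -0.0126 0 0" --pt "0 0 0 -0.0036 -0.0223 0 0" --pt "0 0 0 -0.0085 -0.0311 0 0" --pt "0 0 0 -0.0154 -0.0384 0 0" --pt "0 0 0 -0.0239 -0.0437 0 0" --pt "0 0 0 -0.0334 -0.0467 0 0" --pt "0 0 0 -0.0434 -0.0473 0 0" --pt "0 0 0 -0.0533 -0.0454 0 0" --pt "0 0 0 -0.0623 -0.041 0 0" --pt "0 0 0 -0.07 -0.0346 0 0"

```text
time: 14.4
ee_pos: [0.4824, 0.0405, 0.05]
tool_rot: [[1.0, -0.002, 0.005], [-0.002, -1.0, -0.003], [0.005, 0.003, -1.0]]
wrist_force: [20.0, -15.0, -28.4]
gripper_width: 0.0161
```

```bash
python3 - <<'E'
from h import *
np.set_printoptions(precision=4,suppress=True)
o=dict(ee_pos=[.5497,.0115,.0495],tool_rot=[[1.0,0.003,-0.002],[0.003,-1.0,0.004],[-0.002,-0.004,-1.0]])
for y in (.0115,.0145,.0175): print(y,wproj(o,[.5497,y,.0735]))
print('hub',wproj(o,[.5093,.0177,.034]))
o=bot.get_obs(); print(o['ee_pos'],o['wrist_force'])
w=save('wrist','w6.png'); cv2.imwrite('pics/m6.png',w[150:350,100:480,::-1])
for y in (.0,.003,.006): print(y,wproj(o,o['ee_pos']+np.array([0,y,.0235])))
print('hub',wproj(o,[.5093,.0177,.034]))
E
```

```text
0.0115 [286.3348 283.1089]
0.0145 [286.3677 277.4649]
0.0175 [286.4008 271.765 ]
hub [216.804  240.4472]
[0.4824 0.0405 0.05  ] [ 19.979  -14.9721 -28.396 ]
0.0 [286.6576 282.8974]
0.003 [286.66   277.2885]
0.006 [286.6624 271.623 ]
hub [330.4551 284.7978]
```

View pics/m6.png

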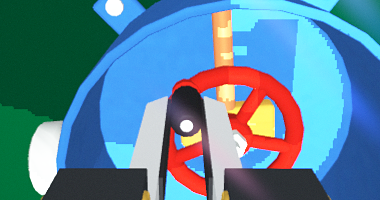

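The handle slid about 5 mm along the pads while pressing on the stop, so I'll follow a re-centred circle with a firmer grip. I'll check the final angle by comparing the picture with the one taken at the stop (w5).

```bash
cat > tab2.py <<'E'
import numpy as np,sys
x,y,cx,cy,p0,s=map(float,sys.argv[1:7]); n=int(sys.argv[7])
for k in range(1,n+1):
    p=p0+s*k; print('%.3f: %.4f %.4f'%(p,cx+.04*np.cos(p)-x,-(cy+.04*np.sin(p)-y)))
E
python3 tab2.py .4787 .0433 .5093 .0127 2.34 .25 10
```

```text
2.590: -0.0035 0.0096
2.840: -0.0076 0.0187
3.090: -0.0093 0.0285
3.340: -0.0086 0.0385
3.590: -0.0054 0.0479
3.840: -0.0000 0.0563
4.090: 0.0073 0.0631
4.340: 0.0160 0.0679
4.590: 0.0257 0.0703
4.840: 0.0357 0.0703
```

Request:
servo_tool --pt "0 0 0 -0.0035 0.0096 0.0015 0" --pt "0 0 0 -0.0076 0.0187 0.0015 0" --pt "0 0 0 -0.0093 0.0285 0.0015 0" --pt "0 0 0 -0.0086 0.0385 0.0015 0" --pt "0 0 0 -0.0054 0.0479 0.0015 0" --pt "0 0 0 0 0.0563 0.0015 0" --pt "0 0 0 0.0073 0.0631 0.0015 0" --pt "0 0 0 0.016 0.0679 0.0015 0" --pt "0 0 0 0.0257 0.0703 0.0015 0" --pt "0 0 0 0.0357 0.0703 0.0015 0" --squeeze 45

```text
time: 15.45
ee_pos: [0.5176, -0.0287, 0.0494]
tool_rot: [[1.0, -0.001, 0.002], [-0.001, -1.0, -0.0], [0.002, 0.0, -1.0]]
wrist_force: [-4.4, -0.4, 14.5]
gripper_width: 0.0161
```

```bash
python3 tab2.py .518 -.0287 .5097 .0115 4.906 .25 10
```

```text
5.156: 0.0089 -0.0041
5.406: 0.0173 -0.0094
5.656: 0.0241 -0.0167
5.906: 0.0289 -0.0255
6.156: 0.0314 -0.0351
6.406: 0.0314 -0.0451
6.656: 0.0290 -0.0548
6.906: 0.0242 -0.0635
7.156: 0.0174 -0.0708
7.406: 0.0090 -0.0763
```

Request:
servo_tool --pt "0 0 0 0.0089 -0.0041 -0.0007 0" --pt "0 0 0 0.0173 -0.0094 -0.0007 0" --pt "0 0 0 0.0241 -0.0167 -0.0007 0" --pt "0 0 0 0.0289 -0.0255 -0.0007 0" --pt "0 0 0 0.0314 -0.0351 -0.0007 0" --pt "0 0 0 0.0314 -0.0451 -0.0007 0" --pt "0 0 0 0.029 -0.0548 -0.0007 0" --pt "0 0 0 0.0242 -0.0635 -0.0007 0" --pt "0 0 0 0.0174 -0.0708 -0.0007 0" --pt "0 0 0 0.009 -0.0763 -0.0007 0"

```text
time: 16.45
ee_pos: [0.525, 0.048, 0.0494]
tool_rot: [[1.0, -0.001, 0.0], [-0.001, -1.0, -0.001], [0.0, 0.001, -1.0]]
wrist_force: [-3.7, -16.9, 11.9]
gripper_width: 0.0158
```

```bash
python3 tab2.py .5257 .0511 .5097 .0115 7.457 .25 10
```

```text
7.707: -0.0101 0.0000
7.957: -0.0201 -0.0002
8.207: -0.0298 0.0021
8.457: -0.0387 0.0067
8.707: -0.0461 0.0133
8.957: -0.0517 0.0216
9.207: -0.0551 0.0310
9.457: -0.0560 0.0409
9.707: -0.0544 0.0507
9.957: -0.0505 0.0599
```

Request:
servo_tool --pt "0 0 0 -0.0101 0 -0.0006 0" --pt "0 0 0 -0.0201 -0.0002 -0.0006 0" --pt "0 0 0 -0.0298 0.0021 -0.0006 0" --pt "0 0 0 -0.0387 0.0067 -0.0006 0" --pt "0 0 0 -0.0461 0.0133 -0.0006 0" --pt "0 0 0 -0.0517 0.0216 -0.0006 0" --pt "0 0 0 -0.0551 0.031 -0.0006 0" --pt "0 0 0 -0.056 0.0409 -0.0006 0" --pt "0 0 0 -0.0544 0.0507 -0.0006 0" --pt "0 0 0 -0.0505 0.0599 -0.0006 0"

```text
time: 17.45
ee_pos: [0.4752, -0.0106, 0.0496]
tool_rot: [[1.0, 0.0, 0.002], [0.0, -1.0, 0.001], [0.002, -0.001, -1.0]]
wrist_force: [13.7, 13.6, -5.4]
gripper_width: 0.0162
```

```bash
python3 tab2.py .4727 -.0131 .5097 .0115 9.995 .255 10
```

```text
10.250: 0.0099 0.0048
10.505: 0.0182 0.0107
10.760: 0.0277 0.0143
11.015: 0.0378 0.0154
11.270: 0.0478 0.0139
11.525: 0.0572 0.0099
11.780: 0.0653 0.0037
12.035: 0.0715 -0.0043
12.290: 0.0755 -0.0137
12.545: 0.0770 -0.0237
```

Request:
servo_tool --pt "0 0 0 0.0099 0.0048 0 0" --pt "0 0 0 0.0182 0.0107 0 0" --pt "0 0 0 0.0277 0.0143 0 0" --pt "0 0 0 0.0378 0.0154 0 0" --pt "0 0 0 0.0478 0.0139 0 0" --pt "0 0 0 0.0572 0.0099 0 0" --pt "0 0 0 0.0653 0.0037 0 0" --pt "0 0 0 0.0715 -0.0043 0 0" --pt "0 0 0 0.0744 -0.0105 0 0" --pt "0 0 0 0.0744 -0.0105 0 0"

```text
time: 18.45
ee_pos: [0.5482, -0.0004, 0.0495]
tool_rot: [[1.0, 0.0, -0.002], [0.0, -1.0, 0.001], [-0.002, -0.001, -1.0]]
wrist_force: [-0.9, 3.3, 13.5]
gripper_width: 0.0158
```

```bash
cat > cmp.py <<'E'
from h import *
import sys
np.set_printoptions(precision=4,suppress=True)
f=sys.argv[1]; o=bot.get_obs(); print(o['time'],o['ee_pos'],o['wrist_force'],o['wrist_torque'])
save('wrist',f)
O={'w5.png':dict(ee_pos=np.array([.5497,.0115,.0495]),tool_rot=np.array([[1.0,0.003,-0.002],[0.003,-1.0,0.004],[-0.002,-0.004,-1.0]])),f:o}
z=.036
# rectify the wheel plane seen in each picture: 0.25 mm/px, square about the wheel; polar-compare red spokes
P={}
for n,q in O.items():
    im=cv2.imread('pics/'+n); c=np.array([.5093,.0177]); g=.055
    src=np.float32([wproj(q,[c[0]+a*g,c[1]+b*g,z]) for a,b in((-1,1),(1,1),(1,-1),(-1,-1))])
    H=cv2.getPerspectiveTransform(src,np.float32([[0,0],[440,0],[440,440],[0,440]]))
    P[n]=cv2.warpPerspective(im,H,(440,440))
def redm(i): i=i.astype(int); return ((i[...,2]>120)&(i[...,1]<80)&(i[...,0]<90)).astype(np.uint8)
def ctr(m):
    ys,xs=np.where(m); h=cv2.convexHull(np.c_[xs,ys].astype(np.int32))[:,0]
    from scipy.optimize import least_squares
    e=lambda p:np.hypot(*(h-p[:2]).T)-182
    return least_squares(e,[220,220],loss='soft_l1',f_scale=3).x
S=[]
for n in P:
    m=redm(P[n]); c=ctr(m); print(n,'centre px',c)
    pol=cv2.warpPolar(m*255,(200,1440),tuple(map(float,c)),200,cv2.WARP_POLAR_LINEAR)
    S.append(pol[:,70:140].astype(float))
a,b=S; best=max(range(-240,241),key=lambda k:(a*np.roll(b,k,0)).sum()/np.sqrt((a*a).sum()*(b*b).sum()))
print('wheel angle beyond stop (ccw +, mod spokes) deg:',best/4)
cv2.imwrite('pics/cmp.png',np.hstack(list(P.values())[::-1] if 0 else [P['w5.png'],P[f]])[::1,:,:].copy() if 0 else cv2.resize(np.hstack([P['w5.png'],P[f]]),(800,400)))
E
python3 cmp.py w7.png
```

```text
18.45 [ 0.5482 -0.0004  0.0495] [-0.8894  3.2663 13.5276] [ 0.7907  0.2678 -0.0032]
w5.png centre px [227.1186 225.326 ]
w7.png centre px [227.5219 226.2098]
wheel angle beyond stop (ccw +, mod spokes) deg: -19.5
```

View pics/cmp.png

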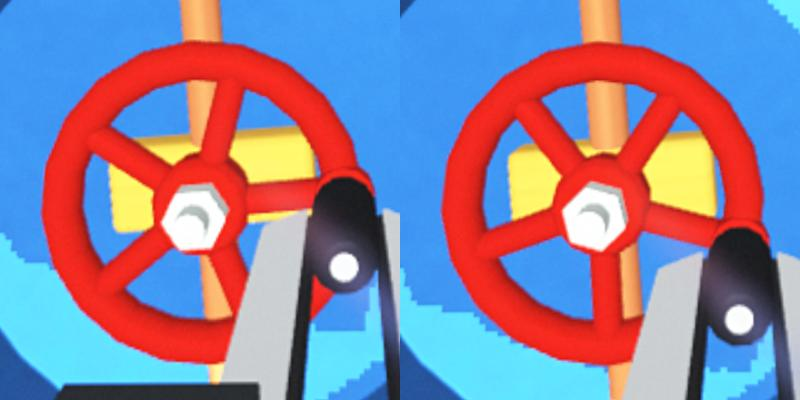

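The pictures agree: the wheel is 19.5° short of two full turns. I'll close that gap slowly.

Request:
servo_tool --pt "0 0 0 0.001 -0.004 -0.0008 0" --pt "0 0 0 0.0015 -0.008 -0.0008 0" --pt "0 0 0 0.0016 -0.011 -0.0008 0" --pt "0 0 0 0.0016 -0.013 -0.0008 0" --pt "0 0 0 0.0016 -0.013 -0.0008 0" --pt "0 0 0 0.0016 -0.013 -0.0008 0"

```text
time: 19.1
ee_pos: [0.5496, 0.0121, 0.0497]
tool_rot: [[1.0, -0.0, -0.002], [-0.0, -1.0, -0.0], [-0.002, 0.0, -1.0]]
wrist_force: [4.9, -1.6, -0.7]
gripper_width: 0.016
```

```bash
python3 cmp.py w8.png
```

```text
19.1 [0.5496 0.0121 0.0497] [ 4.929  -1.5809 -0.6924] [-0.5217 -0.8555 -0.0272]
w5.png centre px [227.1166 225.3255]
w8.png centre px [227.237  225.6241]
wheel angle beyond stop (ccw +, mod spokes) deg: -2.0
```

Request:
servo_tool --pt "0 0 0 0 -0.0008 0 0" --pt "0 0 0 0 -0.0015 0 0" --pt "0 0 0 0 -0.0015 0 0" --pt "0 0 0 0 -0.0015 0 0"

```text
time: 19.55
ee_pos: [0.5495, 0.0141, 0.0497]
tool_rot: [[1.0, 0.0, -0.002], [0.0, -1.0, 0.0], [-0.002, -0.0, -1.0]]
wrist_force: [2.5, -3.1, -0.5]
gripper_width: 0.0161
```

```bash
python3 cmp.py w9.png
```

```text
19.55 [0.5495 0.0141 0.0497] [ 2.5471 -3.0815 -0.5232] [-0.6597 -0.4223 -0.0137]
w5.png centre px [227.1174 225.3267]
w9.png centre px [228.0502 225.2768]
wheel angle beyond stop (ccw +, mod spokes) deg: 0.75
```

View pics/cmp.png

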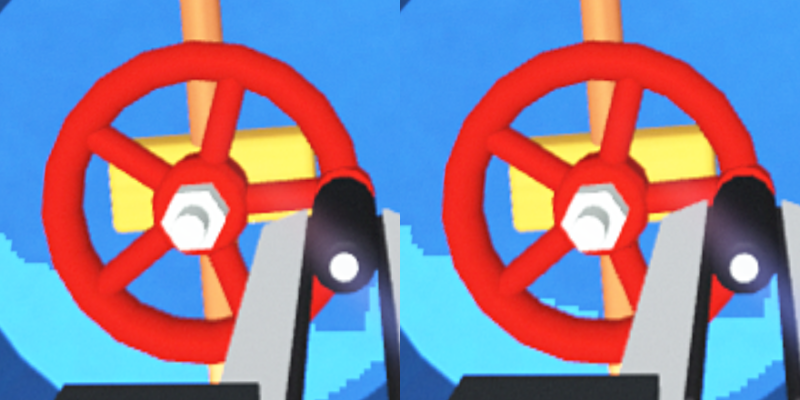

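The two pictures coincide within 1°: spokes, handle and hub all line up. The forces are low and the grip is held, so I'm handing in.

```bash
python3 - <<'E'
from station import bot
print(bot.finish_job()); o=bot.get_obs(); print(o['time'],o['ee_pos'],o['wrist_force'],o['gripper_width'])
E
```

```text
the job is handed in; nothing more can be done
None
the job is handed in; nothing more can be done
```

The job is handed in. The valve is backed off two turns from its stop and the gripper is still holding the handle. It took about 20 s of the 69 s allowed.

- **Lid:** I tipped it about 0.35 rad by the grab, with its far edge on the rim (checked in a side picture partway, at about 0.2 rad). I then lifted it off and set it down flat at the front right, grab up. The overhead picture confirmed this.
- **Valve:** I turned the wheel about 2.3 rad clockwise to the hard stop. It did not move under pushes of 47 N and 14 N. I then turned it back two full turns.
- **Final check:** Comparing wheel pictures at the stop and at the end puts it about 0.75° (0.013 rad) past two turns. At the last check the force at the wrist was about 4 N and the grip was set to 45 N.
- **What disagreed:** The handle slid about 5 mm along the pads while pressing on the stop. The gripper's position alone would therefore have been a few degrees off, so I set the final angle from the pictures.
- **Tools round about:** The arm met nothing unexpected, but I did not take a last picture of the loose tools to confirm they had not moved.

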